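# Turn over the face-down specimen holder for the hardness tester

## Robot

A 7-joint arm with a two-finger parallel gripper is mounted at the origin on the work surface. World frame = base frame: x ahead of the robot, y to its left, z up, the work surface at z = 0. Lengths are in m, angles in rad, forces in N, time in s.
With the tool pointing down it reaches from about 0.35 to 0.9 m from the base axis. Payload 8.1 kg.
Tool frame: the origin (TCP) lies on the centre line of the jaws, within the pads' length; the fingertips stand 19 mm ahead of it and the grasp point (between the pads) is the TCP; z points along the fingers, y is the direction in which the jaws open and shut (so a half turn about z gives the same grasp; the last joint's range is limited). The gripper opens to 92 mm and grips with 3 to 60 N. Pads are 19 mm wide; open, the fingers measure 130 mm over their backs; the gripper's body (75 mm by 190 mm) begins 47 mm behind the grasp point.
Start: joints at [0.999, 0.434, 0.025, 1.573, -0.012, 1.134, -0.075], TCP at [0.282, -0.558, 0.211] pointing down, gripper open.
Joint ranges: [-2.62, 2.62], [-0.44, 2.09], [-1.27, 1.32], [0.08, 2.57], [-1.32, 4.46], [0.12, 2], [-2.74, 2.74]. Speed limits (rad/s): [2.22, 2.22, 3.01, 3.01, 3.14, 3.14, 3.14].

## Interface

Orientations are given as a rotation vector (axis times angle).
In Python, from cell import monitor, imaging, workorder, outline_of gives the robot as it stands.
- The arm moves only by the tool move_arm, never from a script. Its argument "series" is a list of rows, each a list of 6 numbers: the shift along the world's x, y, z in cm, then the turn, a rotation vector about the world's x, y, z in degrees. A call has 1 to 8 rows; each row shifts and turns the commanded pose from where the row before left it; what a row does not reach is not made up. A row lasts 1/10 s, in which the tool goes at most 50 mm and 8.59 degrees, less where a joint would pass 70% of its speed; a pose out of reach is approached as far as the arm can. A call with a gripper value outside its range is refused whole. "grip" is the opening, from 0 (shut) to 1 (fully open), set as the call begins (left out, the last holds). The fingers move at their own pace and stop on an object; "force" is the grip in N (left out, the last holds). Time passes only in rows, so rows that do not move let the fingers close. It gives the time, the measured TCP pose, the force and the opening at its end, in the units of the state.
- monitor.observe(): the state, without advancing time (a new reading comes with each control period).
- imaging.get_image(name): name is "scene" or "top" or "wrist"; returns a dict with "color" (384x512x3 uint8, red, green, blue), "fx", "fy", "cx", "cy" (pixels), "dist_coeffs" ([k1, k2, p1, p2, k3] as OpenCV has them; the pictures are not rectified), "rvec" (rotation vector, rad) and "tvec" (3), from world to camera coordinates, as OpenCV has them; the wrist camera has in their place "mount" (4x4, takes a point from camera to tool coordinates, whose origin is the TCP and whose axes are the flange's). Camera axes: x right, y down, z forward; pixel columns grow to the right and rows downward; lengths in m; the calibration is good to about 2 mm. A picture is of the moment at which its call begins: read the wrist's pose just before it. There is no depth.
- workorder.sign_off(): hands the job in, once; it reports no verdict.
Trained networks look in the newest picture that a camera, given by its name, has taken for a name from the list of things; names that differ only in an ending like _2 or _b are one class to them, and where a whole thing is asked for, a point or a joint stands for the part that bears it (a point fixed in the world has none). Each returns a list of dicts, best first, with "p" (0 to 1); they miss things now and then, are a little off and sometimes report something else, mostly with a low value. They report only what shows in the picture. A call takes as long as a camera call. They do not tell look-alikes from the thing itself.
- outline_of(camera, thing): "mask" (384x512 bool, what is visible of it) and "rect" ([left, top, width, height] in pixels, round what is visible of it).
The state is a dict: "clock": time; "joints": joint angles; "dq": joint speeds; "joint_efforts": joint torques, N m; "position": TCP position; "ee_rot": TCP orientation; "force": force on the tool from outside, world axes, zero at the start; "ft_torque": the same for the moment, N m; "width": opening from 0.0 (shut) to 1.0 (fully open).
Only numpy, scipy, OpenCV 4.12 (cv2) and the standard library are available. Lean on these libraries where they do the work, as an engineer would, in place of code of your own. Each camera call takes 0.05 s, during which the arm holds its last target. There are 200 camera calls.

## Task

One of the two specimen holders on the bench lies face down (its grooved back is on top). Lay it, still face down, on the apron of the turnover fixture, push it lengthwise into the cradle until it is fully home, and swing the crank right over so that the holder comes face up; then push it out of the far side of the cradle along the tray until it rests against the end stop. Leave the crank over, and leave the other holder, the caliper, bottle, magnifier and steel disc where they are.

Things in the scene. Friction and masses are not known exactly. Their poses are not given: they have to be found in the camera images.
- holder_1: aluminium block 90 x 60 x 24 mm, about 0.34 kg; origin at its centre, x along the 90 mm, y along the 60 mm, +z out of its test face. Test face: a round 44 mm mount with a polished disc and four screw heads. Back: two straight grooves across it. Flat on the bench, one holder face up, the other face down; either may be on the left.
- holder_2: aluminium block 90 x 60 x 24 mm, about 0.34 kg; origin at its centre, x along the 90 mm, y along the 60 mm, +z out of its test face. Test face: a round 44 mm mount with a polished disc and four screw heads. Back: two straight grooves across it. Flat on the bench, one holder face up, the other face down; either may be on the left.
- fixture: turnover fixture bolted to the bench, base 110 x 356 mm. Origin on the bench under the middle of the cradle; +y: the way the work runs (apron, cradle, tray), -x: the crank's side, z up. All fixture numbers are in this frame, mm. A bearing post stands each side of the cradle, |x| 43 to 51, |y| under 15, 74 high.
- apron_mid (a point): middle of the apron's top, at fixture (0, -122, 47.5). The apron is a steel block 90 wide, from y -187 to -57. On it next to the cradle stand two guides 11 high: 63 apart from y -79 to -57, flaring to about 75 apart at y -103; the rest is bare. Apron, cradle floor (46.5) and tray step down by 1 each, with 10 mm gaps between.
- cradle_axis (a point): middle of the cradle, on its turning axis (along fixture x), at (0, 0, 60). Aluminium sleeve, y -47 to 48, inside 65 wide and 27 high. Crank towards apron: roofed, mouth at y -47, two tabs inside the far end stop the holder, which when fully home is centred here, its rear end at y -45, about flush with the mouth. More than 8 mm short of that it catches the apron when turned.
- cradle (a joint): rad; 0: crank lies towards the apron; 3.14: over towards the tray, both hard stops that the crank's weight holds; under 0.3 N m. The mouth goes up and over. At 3.14 the mouth is at y 47, tabs behind the holder (y -50 to -45) leave a 44 wide gap, and the top has a slot 44 wide all along (from z 79 down to the floor at 46.5): a tool lowered behind the tabs can push the holder out, right through.
- stop_face (a point): foot of the dark end stop's face, middle of the tray's end, at fixture (0, 152, 45.5). The stop is 22 tall. Tray: top at z 45.5, y 57 to 152, side guides 12 high and 67 apart, flaring to about 74 at the cradle end; all open from above. A holder against the stop has its centre at y 107.
- knob_mid (a point): centre of the crank's grey knob, a cylinder 24 mm in diameter and 50 long lying along the fixture's x and spinning freely on its pin. It is on the cradle: 85 mm from the axis, at fixture x -94 mm; at cradle angle q it is at fixture y -85 cos q, z 60 + 85 sin q (mm).
- caliper: steel caliper lying flat on the bench, 150 mm long along y, to be left alone; origin under the middle of its beam.
- wash_bottle: white bottle, 60 mm across, 160 high, to be left alone; origin under its centre.
- loupe: black magnifier, 48 mm across, 50 high, to be left alone; origin under its centre.
- anvil: steel disc, 70 mm across, 28 high, to be left alone; origin under its centre.
Things that resemble listed ones, but are neither listed nor needed, are in the scene too. What is shaped like the holder_2 but green or purple is not meant.

How it is judged:
On the way, in this order (a step that is already met when the one before it is completed fails the run):
1. the face-down holder is fully home in the cradle, still face down, with the crank not yet turned (x of holder_2 in the frame of fixture between -0.008 and 0.008 m and y of holder_2 in the frame of fixture between -0.008 and 0.006 m and z of holder_2 in the frame of fixture between 0.052 and 0.066 m and value of joint cradle below 0.15 rad and angle between holder_2's own z axis and vertical above 3 rad), for 0.2 s.
2. the crank is right over and the holder lies face up in the cradle (x of holder_2 in the frame of fixture between -0.008 and 0.008 m and y of holder_2 in the frame of fixture between -0.012 and 0.025 m and z of holder_2 in the frame of fixture between 0.052 and 0.066 m and value of joint cradle above 3 rad and angle between holder_2's own z axis and vertical below 0.12 rad), for 0.2 s.
At the end, for the whole second after the job is handed in: The holder that lay face down rests face up and flat (within 0.08 rad) on the tray, within 5 mm of touching the end stop and within 8 mm of the middle of the tray, at rest; the crank is over (cradle angle above 3.0 rad) (x of holder_2 in the frame of fixture between -0.008 and 0.008 m and y of holder_2 in the frame of fixture between 0.102 and 0.112 m and z of holder_2 in the frame of fixture between 0.052 and 0.063 m and angle between holder_2's own z axis and vertical below 0.08 rad and value of joint cradle above 3 rad and linear speed of holder_2 below 0.02 m/s).
It fails at once if the other holder, the caliper, the bottle, the magnifier or the steel disc is moved by more than 20 mm (distance of any of holder_1, wash_bottle, caliper, loupe, anvil from where it was at the start of the episode above 0.02 m).
It also fails if it takes over 72 s, if anything falls off the work surface, if the arm or the gripper's body presses on something with over 40 N, if the wrist force passes 120 N, or if a joint passes its speed limit or range.

## Working session

There is one attempt and no reset: what is moved stays moved. The work goes in short steps, Python scripts to look and compute and a tool call to move; the robot and the scene stay as the last step left them, time stands still between calls to the robot, and variables do not carry over. Pictures are saved under pics/ and viewed, about 8 in all and at most 12, crops included, and the job is handed in when it is done.

Besides the shell and the picture viewer there is one more tool, called by a JSON object that holds its "api" and its "payload", one argument or row to a line. move_arm: Moves the arm, as the interface text tells. Its arguments: {"type":"object","properties":{"series":{"type":"array"},"grip":{"type":"number"},"force":{"type":"number"}},"required":["series"]}

```bash
ls; mkdir -p pics; python3 - <<'E'
from cell import monitor, imaging, outline_of
import cv2,numpy as np
s=monitor.observe()
print({k:np.round(v,3) for k,v in s.items()})
ims=[]
for c in("top","scene"):
    i=imaging.get_image(c); ims.append(i['color'])
    print(c,i['fx'],i['fy'],i['cx'],i['cy'],i['dist_coeffs'],i['rvec'],i['tvec'])
    for t in("holder_2","fixture","cradle","caliper","anvil","knob_mid"):
        try:
            print(t,[(round(o['p'],2),o['rect']) for o in outline_of(c,t)])
        except Exception as e: print(t,e)
cv2.imwrite('pics/top.png',cv2.resize(ims[0][:,:,::-1],(800,600)))
cv2.imwrite('pics/scene.png',cv2.resize(ims[1][:,:,::-1],(800,600)))
E
```

```text
pics
{'clock': np.float64(0.0), 'joints': array([ 0.999,  0.435,  0.025,  1.574, -0.012,  1.134, -0.075]), 'dq': array([-0.   ,  0.001,  0.   ,  0.   ,  0.   , -0.002,  0.   ]), 'joint_efforts': array([ 0.0000e+00, -6.6784e+01,  9.8600e-01, -3.1446e+01, -6.0000e-02,
        4.3000e-02,  0.0000e+00]), 'position': array([ 0.282, -0.557,  0.21 ]), 'ee_rot': array([-3.054e+00, -7.290e-01,  1.000e-03]), 'force': array([-0.466, -0.509,  0.088]), 'ft_torque': array([-0.018,  0.018,  0.016]), 'width': np.float64(0.999)}
top 479.51753292028394 479.51753292028394 252.02364555136216 194.50172788488226 [-0.13250498  0.          0.          0.          0.        ] [ 2.19807921 -2.16214335  0.08814262] [0.00428306 0.50020143 1.46905986]
holder_2 [(0.97, [164.0, 252.8, 29.9, 29.4]), (0.9, [108.5, 264.3, 31.0, 20.6]), (0.82, [161.5, 214.5, 31.9, 22.4]), (0.76, [126.5, 98.8, 24.5, 33.0]), (0.73, [308.1, 219.6, 30.8, 24.9])]
fixture [(0.66, [202.5, 144.0, 116.6, 59.9])]
cradle [(0.86, [242.7, 151.4, 48.5, 52.0]), (0.68, [199.5, 146.2, 118.6, 57.9]), (0.3, [233.0, 211.6, 49.1, 26.7])]
caliper [(0.82, [232.8, 217.6, 50.8, 20.5])]
anvil [(0.86, [122.8, 173.1, 21.2, 24.8])]
knob_mid []
scene 383.97385009639225 383.97385009639225 252.2718352099768 188.7341595870807 [-0.1304891  0.         0.         0.         0.       ] [ 2.02377036  0.84964343 -0.46250527] [-0.35577915 -0.12984794  1.42395192]
holder_2 [(0.97, [148.7, 211.9, 36.3, 27.3]), (0.79, [269.7, 158.3, 24.9, 16.0]), (0.71, [213.0, 179.6, 109.6, 87.6]), (0.7, [374.0, 178.1, 37.6, 23.0]), (0.69, [238.9, 144.2, 27.5, 18.5]), (0.64, [265.1, 129.9, 27.7, 17.4])]
fixture [(0.82, [210.3, 173.7, 113.0, 93.7])]
cradle [(0.97, [216.9, 190.5, 82.3, 37.5]), (0.49, [211.1, 175.8, 109.5, 92.5])]
caliper [(0.53, [208.6, 177.1, 113.8, 91.7]), (0.46, [143.4, 284.1, 21.7, 28.3])]
anvil [(0.51, [325.7, 159.6, 19.1, 13.0])]
knob_mid [(0.92, [217.8, 188.6, 80.6, 33.1])]
```

```bash
python3 - <<'E'
import cv2
im=cv2.imread('pics/top.png'); c=im[130:470,130:570]
cv2.imwrite('pics/topc.png',cv2.resize(c,(776,600),interpolation=cv2.INTER_CUBIC))
E
```

```text
(no output)
```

View pics/topc.png

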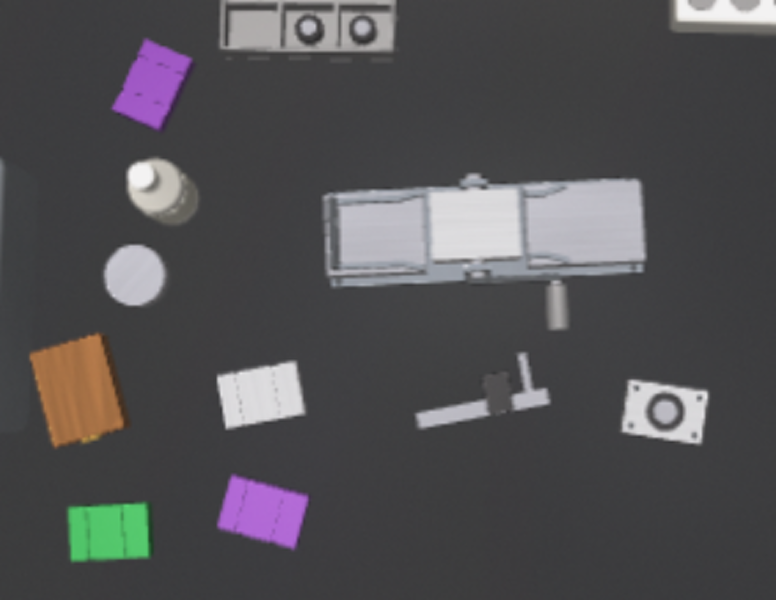

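View pics/scene.png

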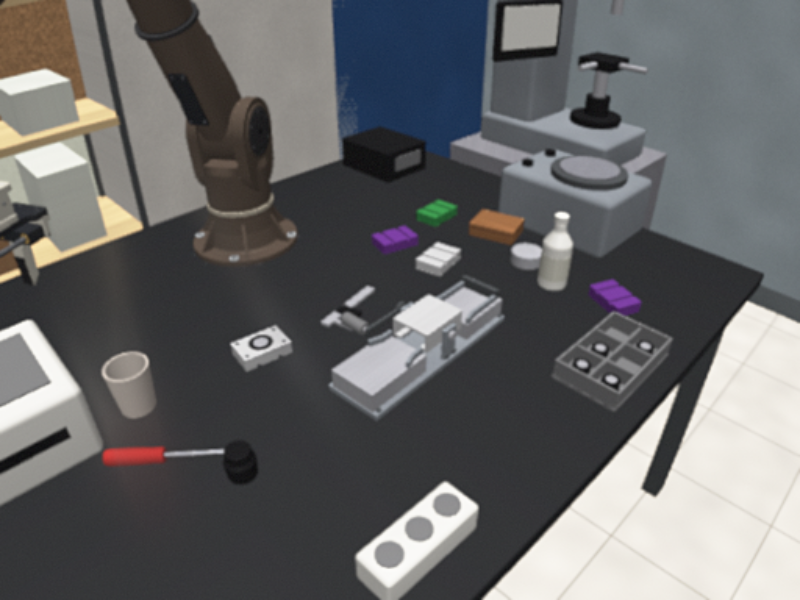

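The crop shows the white face-down holder at about (261,395). The fixture lies with its apron to the right, the dark stop to the left and the crank knob at (557,305). The face-up holder is at (665,410), and the coloured blocks are decoys.

```bash
cat > h.py <<'E'
import numpy as np,cv2
from cell import monitor,imaging,outline_of
from scipy.spatial.transform import Rotation as R
def cam(name):
    s=monitor.observe(); i=imaging.get_image(name)
    K=np.array([[i['fx'],0,i['cx']],[0,i['fy'],i['cy']],[0,0,1]]);d=np.array(i['dist_coeffs'])
    if name=='wrist':
        T=np.eye(4);T[:3,:3]=R.from_rotvec(s['ee_rot']).as_matrix();T[:3,3]=s['position'];W=T@np.array(i['mount'])
    else:
        W=np.eye(4);r=cv2.Rodrigues(np.array(i['rvec'],float))[0];W[:3,:3]=r.T;W[:3,3]=-r.T@np.array(i['tvec'])
    return i['color'],(K,d,W)
def w(c,pts,z):
    K,d,W=c
    u=cv2.undistortPoints(np.array(pts,float).reshape(-1,1,2),K,d).reshape(-1,2)
    r=np.c_[u,np.ones(len(u))]@W[:3,:3].T
    o=W[:3,3]; return o+r*((z-o[2])/r[:,2])[:,None]
def px(c,P):
    K,d,W=c;r=W[:3,:3].T
    return cv2.projectPoints(np.array(P,float).reshape(-1,1,3),cv2.Rodrigues(r)[0],-r@W[:3,3],K,d)[0].reshape(-1,2)
def rect(c,m,z):
    n=max(cv2.findContours(m.astype(np.uint8),0,1)[0],key=cv2.contourArea).reshape(-1,2)
    p=w(c,n,z)[:,:2]*1000
    (cx,cy),(a,b),t=cv2.minAreaRect(p.astype(np.float32))
    if a<b:a,b,t=b,a,t+90
    return np.round([cx,cy,a,b,(t+90)%180-90],1)
E
python3 - <<'E'
from h import *
im,c=cam('top')
for o in outline_of('top','holder_2'): print(o['p'],rect(c,o['mask'],.024))
cr=lambda x,y:((130+x*440/776)*.64,(130+y*340/600)*.64)
print('cradle corners',w(c,[cr(430,190),cr(520,188),cr(523,258),cr(430,262)],.079).round(4))
print('apron corners',w(c,[cr(528,184),cr(640,181),cr(644,263),cr(528,268)],.0475).round(4))
print('stop end top, base',w(c,[cr(328,198),cr(331,271)],.067).round(4))
print('knob',w(c,[cr(557,280),cr(557,329)],.072).round(4))
E
```

```text
0.94 [399.3 240.7  93.5  59.9 -78.1]
0.94 [749.5 377.1  93.5  69.  -24. ]
0.93 [268.9 234.5  99.3  63.4  77.5]
0.73 [ 385.6 -210.4   92.2   59.4   81.4]
0.61 [241.4 408.1  94.8  58.7 -88.3]
cradle corners [[ 0.6226  0.053   0.079 ]
 [ 0.6264 -0.0452  0.079 ]
 [ 0.5496 -0.0494  0.079 ]
 [ 0.5435  0.0515  0.079 ]]
apron corners [[ 0.6366 -0.0553  0.0475]
 [ 0.6423 -0.1807  0.0475]
 [ 0.5501 -0.1855  0.0475]
 [ 0.5423 -0.0564  0.0475]]
stop end top, base [[0.614  0.1656 0.067 ]
 [0.5333 0.1602 0.067 ]]
knob [[ 0.5269 -0.0871  0.072 ]
 [ 0.4734 -0.0877  0.072 ]]
```

{"api": "move_arm", "payload": {
  "series": [
    [1.5,3.2,1.5,0,0,4.1],
    [1.5,3.2,1.5,0,0,4.1],
    [1.5,3.2,1.5,0,0,4.1],
    [1.5,3.2,1.5,0,0,4.1],
    [1.5,3.2,1.5,0,0,4.1],
    [1.5,3.2,1.5,0,0,4.1],
    [1.5,3.2,1.5,0,0,4.1],
    [1.5,3.2,1.5,0,0,4.1]
  ]
}}

```text
clock: 1.6
position: [0.4027, -0.3003, 0.3314]
ee_rot: [2.723, 1.566, 0.0]
force: [0.5, -1.1, 0.3]
width: 1.0
```

{"api": "move_arm", "payload": {
  "series": [
    [1.5,3.2,1,0,0,4.1],
    [1.5,3.2,1,0,0,4.1],
    [1.5,3.2,1,0,0,4.1],
    [1.5,3.2,0,0,0,4.1],
    [1.5,3.2,0,0,0,4.1],
    [1.5,3.2,0,0,0,4.1],
    [1.5,3.2,0,0,0,4.1],
    [0,0,0,0,0,4.1]
  ]
}}

```text
clock: 2.4
position: [0.5087, -0.072, 0.3607]
ee_rot: [-2.161, -2.279, -0.004]
force: [-0.9, 0.0, -0.6]
width: 1.001
```

```bash
python3 - <<'E'
from h import *
s=monitor.observe();print(s['clock'],s['position'],s['ee_rot'],s['joints'].round(2) if hasattr(s['joints'],'round') else s['joints'])
im,c=cam('wrist')
print(c[2].round(3),c[0])
np.savez('w1.npz',K=c[0],d=c[1],W=c[2],im=im)
o=im.copy()
cv2.imwrite('pics/w1.png',cv2.resize(im[:,:,::-1],(800,600),interpolation=cv2.INTER_CUBIC))
E
```

```text
2.4 [ 0.50867713 -0.07197422  0.36065525] [-2.16092642 -2.27891171 -0.00392096] [ 0.41  0.2  -0.45  1.56  0.08  1.41  0.  ]
[[ 0.999  0.052  0.014  0.504]
 [ 0.054 -0.966 -0.251 -0.004]
 [ 0.001  0.252 -0.968  0.534]
 [ 0.     0.     0.     1.   ]] [[278.474201     0.         257.88632097]
 [  0.         278.474201   190.6339863 ]
 [  0.           0.           1.        ]]
```

View pics/w1.png

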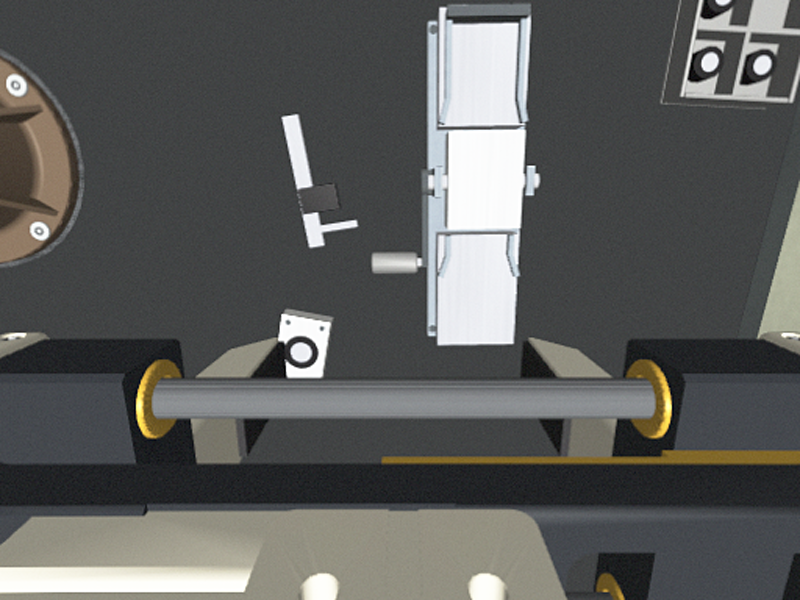

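The wrist view shows the fixture clearly: apron rear corners at (437,344) and (514,344), cradle roof from (482,230) to (486,127), knob centre at (395,263). I'll fit the fixture pose to these points.

```bash
python3 - <<'E'
from h import *
from scipy.optimize import least_squares
f=np.load('w1.npz');c=(f['K'],f['d'],f['W'])
F=np.array([[-45,-187,47.5],[45,-187,47.5],[0,-47,79],[0,48,79],[-94,-85,60]])/1000
q=np.array([[437,344],[514.5,344],[482,230.5],[486,127],[395,263]])*.64
def fx(p,P):
    a,b=np.cos(p[2]),np.sin(p[2]); return np.c_[p[0]+a*P[:,0]-b*P[:,1],p[1]+b*P[:,0]+a*P[:,1],P[:,2]]
r=least_squares(lambda p:(px(c,fx(p,F))-q).ravel(),[.586,.003,.05])
print(r.x,np.degrees(r.x[2]),r.fun.reshape(-1,2).round(2))
im=f['im']
P=[[-45,-187,47.5],[45,-187,47.5],[45,-57,47.5],[-45,-57,47.5],[-33.5,152,45.5],[33.5,152,45.5],[-119,-85,72],[-69,-85,72],[-55,-178,0],[-55,178,0]]
print((px(c,fx(r.x,np.array(P)/1000))/.64).round(0).tolist())
# top-cam check of apron: 
im,t=cam('top')
print('top pred', px(t,fx(r.x,np.array(P)/1000)).round(1).tolist())
E
```

```text
[0.58614486 0.00474277 0.0755597 ] 4.32925198563205 [[ 0.48  0.47]
 [-0.58 -0.53]
 [ 0.85 -1.84]
 [-0.15  1.89]
 [-0.64 -0.23]]
[[438.0, 345.0], [514.0, 343.0], [519.0, 233.0], [438.0, 235.0], [449.0, 23.0], [516.0, 22.0], [371.0, 265.0], [417.0, 264.0], [427.0, 325.0], [425.0, 12.0]]
top pred [[316.8, 176.9], [314.7, 147.9], [272.7, 150.3], [274.5, 179.3], [206.2, 179.7], [205.1, 158.1], [285.8, 202.4], [284.7, 185.8], [312.2, 181.9], [199.7, 188.5]]
```

```bash
python3 - <<'E'
from h import *
from scipy.optimize import least_squares
f=np.load('w1.npz');c=(f['K'],f['d'],f['W'])
im=cv2.cvtColor(f['im'],cv2.COLOR_RGB2GRAY)
cv2.imwrite('pics/w1c.png',cv2.resize(f['im'][0:225,230:360,::-1],(347,600),interpolation=cv2.INTER_CUBIC))
def fx(p,P):
    a,b=np.cos(p[2]),np.sin(p[2]); return np.c_[p[0]+a*P[:,0]-b*P[:,1],p[1]+b*P[:,0]+a*P[:,1],P[:,2]]
F=np.array([[-45,-187,47.5],[45,-187,47.5],[0,-47,77],[0,48,77],[-94,-85,60],[0,157,67.5],[-55,-170,8],[-55,170,8]])/1000
q=np.array([[437,344],[514.5,344],[482,230.5],[486,127],[395,263],[489,0],[427.5,0],[429,0]])*.64
W=np.array([[1,1],[1,1],[1,1],[1,1],[1,1],[1,0],[1,0],[1,0]])
r=least_squares(lambda p:((px(c,fx(p,F))-q)*W).ravel(),[.586,.003,.05])
print(r.x,np.degrees(r.x[2]));print(r.fun.reshape(-1,2).round(2).tolist())
E
```

```text
[0.58733168 0.00467756 0.06733268] 3.8578786264441476
[[0.29, 0.36], [-0.79, -0.27], [1.11, -1.87], [0.63, 2.13], [-0.37, -0.59], [0.15, 0.0], [-0.19, 0.0], [-1.03, 0.0]]
```

View pics/w1c.png

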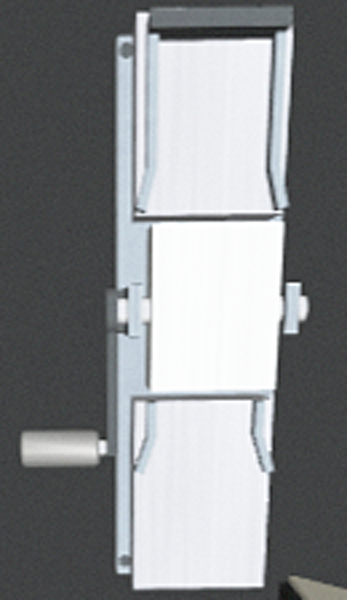

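{"api": "move_arm", "payload": {
  "series": [
    [-1.8,3.9,-2,0,0,1.5],
    [-1.8,3.9,-2,0,0,1.5],
    [-1.8,3.9,-2,0,0,1.5],
    [-1.8,3.9,-2,0,0,1.5],
    [-1.8,3.9,-2,0,0,1.5],
    [-1.8,3.9,-2,0,0,1.5],
    [0,0,0,0,0,0]
  ]
}}

```text
clock: 3.2
position: [0.3958, 0.1598, 0.239]
ee_rot: [-1.982, -2.435, 0.002]
force: [0.7, -1.0, 0.6]
width: 1.0
```

```bash
python3 - <<'E'
from h import *
s=monitor.observe();print(s['clock'],s['position'],s['ee_rot'])
im,c=cam('wrist')
g=cv2.cvtColor(im,cv2.COLOR_RGB2HSV)
for o in outline_of('wrist','holder_2'):
    m=o['mask'];print(o['p'],o['rect'],rect(c,m,.024),g[m].mean(0).round())
    n=m&(g[...,2]>170)&(g[...,1]<40)
    if n.sum()>500: print('  white',rect(c,n,.024))
cv2.imwrite('pics/w2.png',im[:,:,::-1])
E
```

```text
3.2 [0.39579269 0.15979625 0.23898427] [-1.98168842e+00 -2.43483740e+00  2.39105019e-03]
0.81 [142.5, 46.4, 66.3, 89.1] [269.3 235.7  89.9  65.1  75.9] [142. 147. 232.]
0.61 [251.5, 72.4, 45.2, 70.5] [397.5 243.2  89.7  58.8 -78.6] [ 72.   1. 251.]
  white [397.6 242.7  88.7  58.8 -78.6]
0.35 [319.3, 272.3, 39.9, 18.3] [564.9   7.1  43.9  22.3 -44.3] [ 52.   8. 136.]
```

View pics/w2.png

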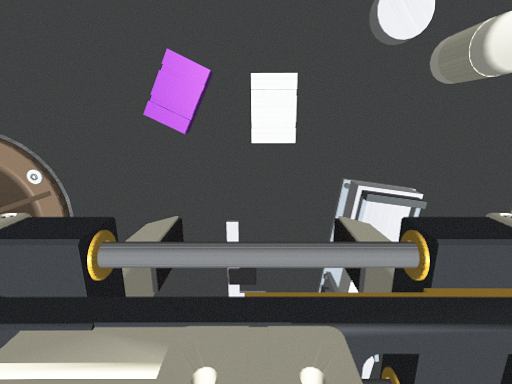

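{"api": "move_arm", "payload": {
  "series": [
    [0.1,4.2,0,0,0,-0.3],
    [0.1,4.1,-3.8,0,0,0],
    [0,0,-4,0,0,0],
    [0,0,-4,0,0,0],
    [0,0,-4,0,0,0],
    [0,0,-3,0,0,0],
    [0,0,-2,0,0,0],
    [0,0,0,0,0,0]
  ]
}}

```text
clock: 4.1
position: [0.4015, 0.2324, 0.0346]
ee_rot: [-2.0, -2.422, 0.006]
force: [0.4, -1.0, 0.7]
width: 1.001
```

{"api": "move_arm", "payload": {
  "series": [
    [0,0,0,0,0,0],
    [0,0,0,0,0,0],
    [0,0,0,0,0,0],
    [0,0,0,0,0,0],
    [0,0,0,0,0,0],
    [0,0,0,0,0,0]
  ],
  "grip": 0,
  "force": 30
}}

```text
clock: 4.7
position: [0.4014, 0.2351, 0.0368]
ee_rot: [1.995, 2.426, 0.001]
force: [-0.1, -0.4, -1.0]
width: 0.525
```

{"api": "move_arm", "payload": {
  "series": [
    [0,0,0,0,0,0],
    [0,0,0,0,0,0],
    [0,0,0,0,0,0]
  ]
}}

```text
clock: 5.0
position: [0.4012, 0.2351, 0.0365]
ee_rot: [-1.995, -2.427, 0.0]
force: [-0.0, -0.2, 0.3]
width: 0.267
```

```bash
python3 - <<'E'
from h import *
for k in range(3):
    s=monitor.observe();print(s['clock'],s['position'],s['ee_rot'],s['width'])
    im,c=cam('wrist')
cv2.imwrite('pics/w3.png',im[:,:,::-1])
E
```

```text
5.0 [0.40122421 0.23509677 0.03653099] [-1.99486120e+00 -2.42695685e+00  5.71928084e-05] 0.2670819094267412
5.05 [0.40119496 0.23511448 0.03651558] [-1.99481063e+00 -2.42693987e+00  9.27585871e-05] 0.2160118395436305
5.1 [0.40123307 0.23509445 0.0365189 ] [-1.99494217e+00 -2.42684025e+00  3.97443105e-05] 0.18065898293476695
```

View pics/w3.png

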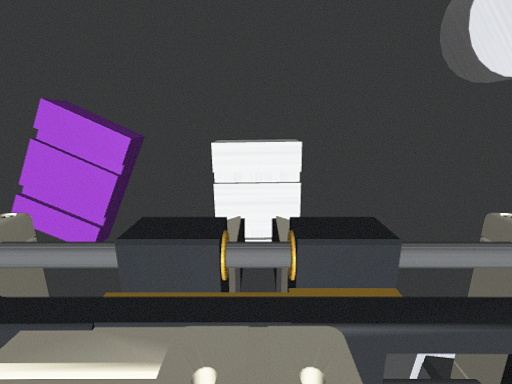

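```bash
python3 - <<'E'
from h import *
s=monitor.observe();print(s['clock'],s['position'],s['width'],s['force'])
im,c=cam('wrist')
T=R.from_rotvec(s['ee_rot']).as_matrix();p=np.array(s['position'])
for z in(-.02,0,.019): print('tool z',z,px(c,[p+T@[0,k,z] for k in(-.008,.008)]).round(0).tolist())
# holder far edge at pixel (212..302,140) top z .024, groove
print(w(c,[(212,141),(302,141),(214,183),(301,183)],.024).round(4))
a=np.radians(101.4);u=np.array([np.cos(a),np.sin(a)]);v=np.array([u[1],-u[0]]);o=np.array([.3976,.243])
print(px(c,[[*(o+i*.045*u+j*.03*v),.024] for i in(1,-1) for j in(-1,1)]).round(0).tolist())
E
```

```text
5.15 [0.40121264 0.23507658 0.03650938] 0.13295691751677352 [-0.11236376  0.1920117   0.02647331]
tool z -0.02 [[246.0, 238.0], [273.0, 238.0]]
tool z 0 [[247.0, 225.0], [271.0, 225.0]]
tool z 0.019 [[248.0, 215.0], [270.0, 215.0]]
[[0.3602 0.2822 0.024 ]
 [0.4183 0.2937 0.024 ]
 [0.3659 0.2544 0.024 ]
 [0.4242 0.2659 0.024 ]]
[[210.0, 142.0], [302.0, 142.0], [216.0, 265.0], [297.0, 265.0]]
```

{"api": "move_arm", "payload": {
  "series": [
    [0,0,1,0,0,0],
    [-0.3,0.8,0,0,0,0],
    [0,0,0,0,0,0],
    [0,0,0,0,0,0],
    [0,0,0,0,0,0],
    [0,0,0,0,0,0],
    [0,0,0,0,0,0],
    [0,0,0,0,0,0]
  ],
  "grip": 1
}}

```text
clock: 6.0
position: [0.3983, 0.243, 0.0465]
ee_rot: [1.995, 2.427, -0.0]
force: [-0.3, -0.3, -0.1]
width: 0.739
```

{"api": "move_arm", "payload": {
  "series": [
    [0,0,0,0,0,0],
    [0,0,0,0,0,0],
    [0,0,-0.8,0,0,0],
    [0,0,-0.6,0,0,0],
    [0,0,-0.5,0,0,0],
    [0,0,-0.3,0,0,0],
    [0,0,0,0,0,0]
  ]
}}

```text
clock: 6.7
position: [0.3979, 0.2429, 0.024]
ee_rot: [-1.994, -2.427, 0.002]
force: [-0.9, -0.1, 0.1]
width: 1.002
```

```bash
python3 - <<'E'
from h import *
s=monitor.observe();print(s['clock'],s['position'],s['width'],s['force'])
im,c=cam('wrist')
g=cv2.cvtColor(im,cv2.COLOR_RGB2HSV)
im[:]=im
for t in('holder_2',):
  for o in outline_of('wrist',t):
    print(o['p'],o['rect'],g[o['mask']].mean(0).round())
cv2.imwrite('pics/w4.png',im[:,:,::-1])
E
```

```text
6.7 [0.39787362 0.24289935 0.02396914] 1.0019757030251755 [-0.85497239 -0.13369737  0.14704143]
0.96 [209.7, 149.6, 97.0, 132.4] [ 93.   2. 233.]
0.93 [8.1, 108.8, 131.5, 110.3] [139. 170. 181.]
```

View pics/w4.png

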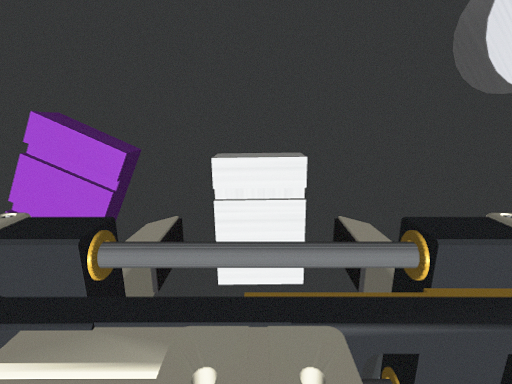

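{"api": "move_arm", "payload": {
  "series": [
    [0,0,0,0,0,0],
    [0,0,0,0,0,0],
    [0,0,0,0,0,0],
    [0,0,0,0,0,0],
    [0,0,0,0,0,0],
    [0,0,0,0,0,0]
  ],
  "grip": 0,
  "force": 30
}}

```text
clock: 7.4
position: [0.3983, 0.243, 0.0246]
ee_rot: [1.995, 2.427, 0.0]
force: [0.2, -1.2, -0.6]
width: 0.527
```

{"api": "move_arm", "payload": {
  "series": [
    [0,0,0,0,0,0]
  ]
}}

```text
clock: 7.5
position: [0.3983, 0.2431, 0.0246]
ee_rot: [1.995, 2.427, 0.0]
force: [-0.1, -0.4, -0.4]
width: 0.44
```

```bash
python3 - <<'E'
from h import *
s=monitor.observe();print(s['clock'],s['position'],s['width'],s['force'])
im,c=cam('scene')
o=px(c,[[.398,.243,.03]])[0].astype(int);print(o)
x,y=o; cr=im[y-60:y+45,x-70:x+70]
cv2.imwrite('pics/s5.png',cv2.resize(cr[:,:,::-1],(800,600),interpolation=cv2.INTER_CUBIC))
E
```

```text
7.5 [0.39827111 0.2430675  0.02458548] 0.43959797205285867 [-0.08794217 -0.44869659 -0.44442372]
[280 161]
```

View pics/s5.png

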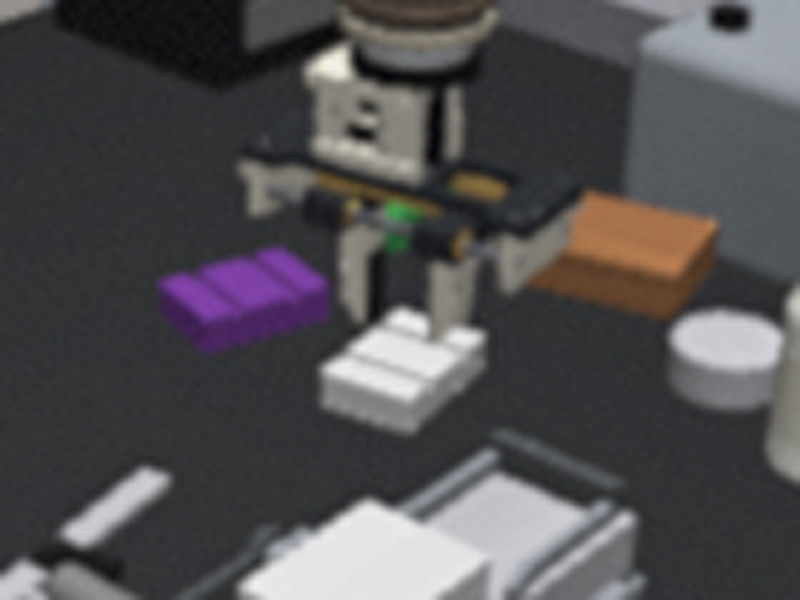

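The scene view shows the fingertips hovering over the holder, although the reported TCP height says they should be beside it. So the true tips are higher than stated. I'll open up and find the bench by touch, in small steps.

{"api": "move_arm", "payload": {
  "series": [
    [0,0,1,0,0,0],
    [0,0,0,0,0,0],
    [0,0,0,0,0,0],
    [0,0,0,0,0,0],
    [0,0,0,0,0,0],
    [0,0,0,0,0,0],
    [0,0,-1,0,0,0],
    [0,0,-0.5,0,0,0]
  ],
  "grip": 1
}}

```text
clock: 8.35
position: [0.398, 0.2428, 0.0186]
ee_rot: [-1.995, -2.427, 0.001]
force: [0.2, 0.0, 0.8]
width: 0.988
```

{"api": "move_arm", "payload": {
  "series": [
    [0,0,-0.3,0,0,0],
    [0,0,-0.3,0,0,0],
    [0,0,0,0,0,0]
  ]
}}

```text
clock: 8.65
position: [0.398, 0.243, 0.0131]
ee_rot: [-1.995, -2.427, 0.001]
force: [-0.7, 1.0, -0.0]
width: 0.998
```

{"api": "move_arm", "payload": {
  "series": [
    [0,0,-0.3,0,0,0],
    [0,0,-0.3,0,0,0],
    [0,0,-0.3,0,0,0],
    [0,0,0,0,0,0]
  ]
}}

```text
clock: 9.05
position: [0.3981, 0.2429, 0.0042]
ee_rot: [-1.995, -2.427, 0.001]
force: [0.1, 0.4, -0.1]
width: 0.998
```

{"api": "move_arm", "payload": {
  "series": [
    [0,0,-0.3,0,0,0],
    [0,0,-0.2,0,0,0],
    [0,0,0,0,0,0]
  ]
}}

```text
clock: 9.35
position: [0.3981, 0.2429, -0.0007]
ee_rot: [-1.995, -2.427, 0.001]
force: [0.3, 0.1, 0.3]
width: 1.004
```

```bash
python3 - <<'E'
from h import *
s=monitor.observe();p=np.array(s['position'])
im,c=cam('scene')
x,y=px(c,[[.398,.243,.03]])[0].astype(int)
a=cv2.resize(im[y-45:y+30,x-50:x+50],(800,600),interpolation=cv2.INTER_CUBIC)
cv2.imwrite('pics/s6.png',a[:,:,::-1])
T=R.from_rotvec(s['ee_rot']).as_matrix()
for z in(0,.019): print(z,((px(c,[p+T@[0,k,z] for k in(-.055,.055)])-[x-50,y-45])*8).round().tolist())
E
```

```text
0 [[293.0, 390.0], [512.0, 463.0]]
0.019 [[293.0, 427.0], [509.0, 501.0]]
```

View pics/s6.png

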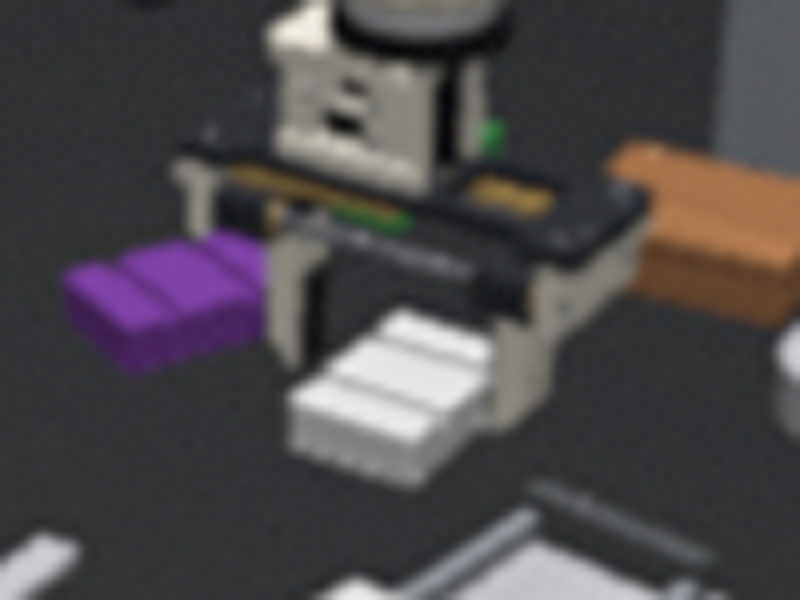

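{"api": "move_arm", "payload": {
  "series": [
    [0,0,-0.3,0,0,0],
    [0,0,-0.3,0,0,0],
    [0,0,0,0,0,0]
  ]
}}

```text
clock: 9.7
position: [0.3981, 0.2429, -0.0068]
ee_rot: [-1.995, -2.427, 0.001]
force: [-0.2, 0.2, -0.3]
width: 1.002
```

{"api": "move_arm", "payload": {
  "series": [
    [0,0,-0.2,0,0,0],
    [0,0,-0.2,0,0,0],
    [0,0,0,0,0,0]
  ]
}}

```text
clock: 10.0
position: [0.3981, 0.243, -0.0107]
ee_rot: [-1.995, -2.427, 0.001]
force: [0.2, -0.3, 0.8]
width: 0.999
```

{"api": "move_arm", "payload": {
  "series": [
    [0,0,-0.2,0,0,0],
    [0,0,0,0,0,0]
  ]
}}

```text
clock: 10.2
position: [0.3982, 0.243, -0.0126]
ee_rot: [-1.995, -2.427, 0.0]
force: [0.7, -0.2, 0.2]
width: 1.0
```

{"api": "move_arm", "payload": {
  "series": [
    [0,0,-0.2,0,0,0],
    [0,0,0,0,0,0]
  ]
}}

```text
clock: 10.4
position: [0.3982, 0.243, -0.0146]
ee_rot: [-1.995, -2.427, 0.0]
force: [-0.4, -0.4, 1.4]
width: 0.999
```

{"api": "move_arm", "payload": {
  "series": [
    [0,0,-0.2,0,0,0],
    [0,0,0,0,0,0]
  ]
}}

```text
clock: 10.6
position: [0.3984, 0.2432, -0.0159]
ee_rot: [1.995, 2.426, 0.0]
force: [-2.4, -2.3, 10.4]
width: 1.002
```

Bench contact comes at reported z ≈ -0.0155, so tip height = reported z + 15.5 mm. Next I raise so the tips are about 12.5 mm up, and grip.

{"api": "move_arm", "payload": {
  "series": [
    [0,0,1.3,0,0,0],
    [0,0,0,0,0,0],
    [0,0,0,0,0,0],
    [0,0,0,0,0,0],
    [0,0,0,0,0,0],
    [0,0,0,0,0,0],
    [0,0,0,0,0,0]
  ],
  "grip": 0,
  "force": 30
}}

```text
clock: 11.3
position: [0.3983, 0.243, -0.0036]
ee_rot: [1.995, 2.427, -0.0]
force: [0.5, -0.2, 0.4]
width: 0.648
```

{"api": "move_arm", "payload": {
  "series": [
    [0,0,4,0,0,0],
    [0,0,4,0,0,0],
    [0,0,4,0,0,0],
    [2,-3.5,0,0,0,-1],
    [2,-3.5,0,0,0,-1],
    [2,-3.5,0,0,0,-1],
    [2,-3.5,0,0,0,-1],
    [2,-3.5,0,0,0,-1]
  ]
}}

```text
clock: 12.1
position: [0.4981, 0.0664, 0.1161]
ee_rot: [-2.099, -2.337, 0.001]
force: [0.7, 0.9, -2.8]
width: 0.651
```

{"api": "move_arm", "payload": {
  "series": [
    [2,-3.5,0,0,0,-1],
    [2,-3.5,0,0,0,-1],
    [2,-3.5,0,0,0,-0.3],
    [2,-3.5,0,0,0,0],
    [1.9,-3.3,0,0,0,0],
    [0,-3.5,0,0,0,0],
    [0,0,0,0,0,0]
  ]
}}

```text
clock: 12.8
position: [0.596, -0.1473, 0.1148]
ee_rot: [2.155, 2.286, -0.007]
force: [0.2, -0.2, -3.7]
width: 0.652
```

{"api": "move_arm", "payload": {
  "series": [
    [0.1,0.5,-1.9,0,0,0.4],
    [0,0,-2,0,0,0],
    [0,0,-2,0,0,0],
    [0,0,-0.8,0,0,0],
    [0,0,0,0,0,0]
  ]
}}

```text
clock: 13.3
position: [0.5968, -0.1346, 0.048]
ee_rot: [-2.135, -2.3, 0.003]
force: [-0.3, 0.7, -3.6]
width: 0.652
```

{"api": "move_arm", "payload": {
  "series": [
    [0,0,-0.2,0,0,0],
    [0,0,0,0,0,0]
  ]
}}

```text
clock: 13.5
position: [0.5988, -0.1349, 0.0483]
ee_rot: [2.137, 2.302, 0.001]
force: [-0.4, 0.2, -2.2]
width: 0.649
```

{"api": "move_arm", "payload": {
  "series": [
    [-0.2,0,-0.2,0,0,0],
    [0,0,0,0,0,0],
    [0,0,0,0,0,0]
  ]
}}

```text
clock: 13.8
position: [0.5963, -0.135, 0.0458]
ee_rot: [2.137, 2.302, 0.0]
force: [0.1, 0.2, -4.1]
width: 0.649
```

{"api": "move_arm", "payload": {
  "series": [
    [0,0,-0.2,0,0,0],
    [0,0,0,0,0,0],
    [0,0,0,0,0,0]
  ]
}}

```text
clock: 14.1
position: [0.5966, -0.135, 0.044]
ee_rot: [2.137, 2.302, 0.001]
force: [-1.4, -0.8, 2.7]
width: 0.649
```

```bash
python3 - <<'E'
from h import *
s=monitor.observe();print(s['clock'],s['position'],s['ee_rot'],s['force'])
im,c=cam('wrist')
cv2.imwrite('pics/w7.png',cv2.resize(im[60:300,150:390,::-1],(600,600),interpolation=cv2.INTER_CUBIC))
def fx(P,p=(.587,.0047,np.radians(3.9))):
    P=np.array(P)/1000;a,b=np.cos(p[2]),np.sin(p[2]); return np.c_[p[0]+a*P[:,0]-b*P[:,1],p[1]+b*P[:,0]+a*P[:,1],P[:,2]]
P=[[-31.5,-57,58.5],[31.5,-57,58.5],[-37.5,-103,58.5],[37.5,-103,58.5],[-30,-95,71.5],[30,-95,71.5]]
print(((px(c,fx(P))-[150,60])*2.5).round().tolist())
E
```

```text
14.1 [ 0.59663776 -0.13497067  0.04399937] [2.13696902e+00 2.30183451e+00 6.13290180e-04] [-1.41760886 -0.84968638  2.69761696]
[[130.0, 75.0], [423.0, 77.0], [113.0, 285.0], [437.0, 288.0], [133.0, 261.0], [418.0, 262.0]]
```

View pics/w7.png

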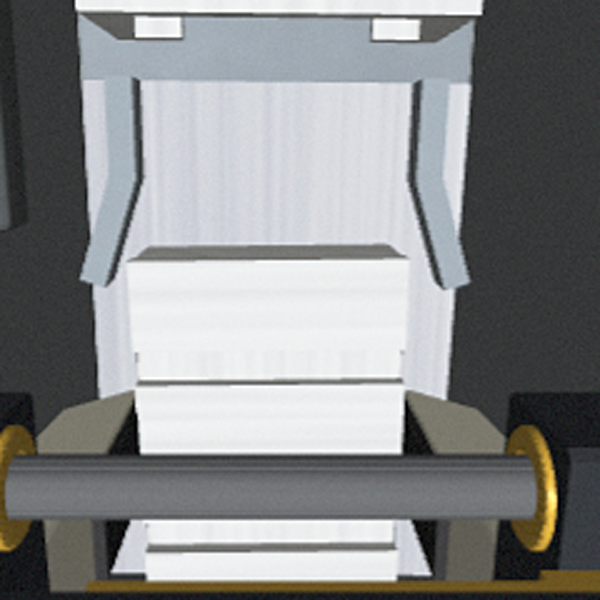

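Touching the apron, with the holder between the flared guides (guide centre col ≈277, holder centre ≈268, about 1.5 mm left). Sliding in while gripped.

{"api": "move_arm", "payload": {
  "series": [
    [0.1,0.5,0,0,0,0],
    [-0.05,1,0,0,0,0],
    [-0.05,1,0,0,0,0],
    [-0.05,0.8,0,0,0,0],
    [0,0,0,0,0,0]
  ]
}}

```text
clock: 14.65
position: [0.5961, -0.0994, 0.044]
ee_rot: [-2.135, -2.305, -0.003]
force: [-1.1, 2.0, 6.4]
width: 0.653
```

{"api": "move_arm", "payload": {
  "series": [
    [0,0,0,0,0,0],
    [0,0,0,0,0,0],
    [0,0,2,0,0,0],
    [0,0,3,0,0,0],
    [0.1,-2,3,0,0,0],
    [0.2,-3,0,0,0,0],
    [0.2,-2.8,0,0,0,0]
  ],
  "grip": 0.73
}}

```text
clock: 15.35
position: [0.6013, -0.1808, 0.1245]
ee_rot: [2.136, 2.302, 0.001]
force: [-0.4, -0.4, -0.1]
width: 0.73
```

{"api": "move_arm", "payload": {
  "series": [
    [0,0,0,0,0,0],
    [0,0,0,0,0,0],
    [0,0,0,0,0,0],
    [0,0,0,0,0,0],
    [0,0,0,0,0,0],
    [0,0,0,0,0,0],
    [0,0,0,0,0,0],
    [0,0,0,0,0,0]
  ],
  "grip": 0
}}

```text
clock: 16.15
position: [0.6008, -0.1798, 0.1236]
ee_rot: [2.137, 2.303, 0.0]
force: [0.2, -0.1, -0.3]
width: 0.082
```

{"api": "move_arm", "payload": {
  "series": [
    [0,0,-3,0,0,0],
    [0,0,-3,0,0,0],
    [0,0,-2.7,0,0,0],
    [0,0,0,0,0,0],
    [-0.1,1.5,0,0,0,0],
    [-0.1,1.5,0,0,0,0],
    [0,0,0,0,0,0]
  ]
}}

```text
clock: 16.85
position: [0.5995, -0.1456, 0.0382]
ee_rot: [2.132, 2.307, 0.004]
force: [0.4, 0.3, -0.9]
width: -0.0
```

{"api": "move_arm", "payload": {
  "series": [
    [-0.1,1.5,0,0,0,0],
    [-0.1,1.5,0,0,0,0],
    [-0.1,1.5,0,0,0,0],
    [-0.1,1.5,0,0,0,0],
    [-0.1,1.5,0,0,0,0],
    [0,0,0,0,0,0]
  ]
}}

```text
clock: 17.45
position: [0.5936, -0.0705, 0.0367]
ee_rot: [-2.131, -2.306, -0.003]
force: [0.6, 0.1, 0.2]
width: 0.005
```

{"api": "move_arm", "payload": {
  "series": [
    [-0.1,1,0,0,0,0],
    [0,0.4,0,0,0,0],
    [0,0,0,0,0,0]
  ]
}}

```text
clock: 17.75
position: [0.5926, -0.06, 0.0364]
ee_rot: [-2.136, -2.303, -0.0]
force: [-0.2, -0.2, 0.3]
width: 0.004
```

{"api": "move_arm", "payload": {
  "series": [
    [0,0.3,0,0,0,0],
    [0,0,0,0,0,0]
  ]
}}

```text
clock: 17.95
position: [0.5927, -0.0579, 0.0364]
ee_rot: [-2.137, -2.302, 0.0]
force: [-0.2, -0.3, 0.1]
width: 0.005
```

{"api": "move_arm", "payload": {
  "series": [
    [0,0.3,0,0,0,0],
    [0,0,0,0,0,0]
  ]
}}

```text
clock: 18.15
position: [0.5927, -0.0547, 0.0365]
ee_rot: [-2.137, -2.302, -0.0]
force: [-0.6, 0.3, -0.4]
width: 0.008
```

{"api": "move_arm", "payload": {
  "series": [
    [0,0.3,0,0,0,0],
    [0,0,0,0,0,0]
  ]
}}

```text
clock: 18.35
position: [0.5927, -0.0544, 0.0365]
ee_rot: [2.139, 2.299, -0.004]
force: [-0.4, -7.1, 0.7]
width: 0.007
```

{"api": "move_arm", "payload": {
  "series": [
    [0,0.3,0,0,0,0],
    [0,0,0,0,0,0]
  ]
}}

```text
clock: 18.55
position: [0.5926, -0.0544, 0.0366]
ee_rot: [2.14, 2.295, -0.008]
force: [-0.5, -13.9, 3.2]
width: 0.0
```

{"api": "move_arm", "payload": {
  "series": [
    [0.2,-3,0,0,0,0],
    [0.2,-4,2,0,0,0],
    [0,-1,3,0,0,0],
    [0,0,0,0,0,0]
  ]
}}

```text
clock: 18.95
position: [0.5991, -0.1317, 0.09]
ee_rot: [2.139, 2.294, 0.004]
force: [0.8, 0.5, 0.5]
width: 0.005
```

```bash
python3 - <<'E'
from h import *
s=monitor.observe();print(s['clock'],s['position'],s['ee_rot'],s['force'])
im,c=cam('wrist')
cv2.imwrite('pics/w8.png',cv2.resize(im[0:220,60:400,::-1],(800,518),interpolation=cv2.INTER_CUBIC))
def fx(P,p=(.587,.0047,np.radians(3.9))):
    P=np.array(P)/1000;a,b=np.cos(p[2]),np.sin(p[2]); return np.c_[p[0]+a*P[:,0]-b*P[:,1],p[1]+b*P[:,0]+a*P[:,1],P[:,2]]
P=[[0,-47,79],[0,-47,75],[-30,-45,70.5],[30,-45,70.5],[0,-55,70.5],[0,-57,47.5],[-94,-85,60],[-94,-85,72],[-119,-85,72],[-69,-85,72]]
print(((px(c,fx(P))-[60,0])*800/340).round().tolist())
np.savez('w8.npz',K=c[0],d=c[1],W=c[2],im=im)
E
```

```text
18.95 [ 0.59914287 -0.13168558  0.09002961] [2.13859119 2.29424211 0.00447801] [0.80927654 0.48472106 0.48729305]
[[460.0, 194.0], [460.0, 196.0], [350.0, 190.0], [569.0, 190.0], [460.0, 228.0], [460.0, 240.0], [151.0, 333.0], [132.0, 337.0], [45.0, 337.0], [220.0, 337.0]]
```

View pics/w8.png

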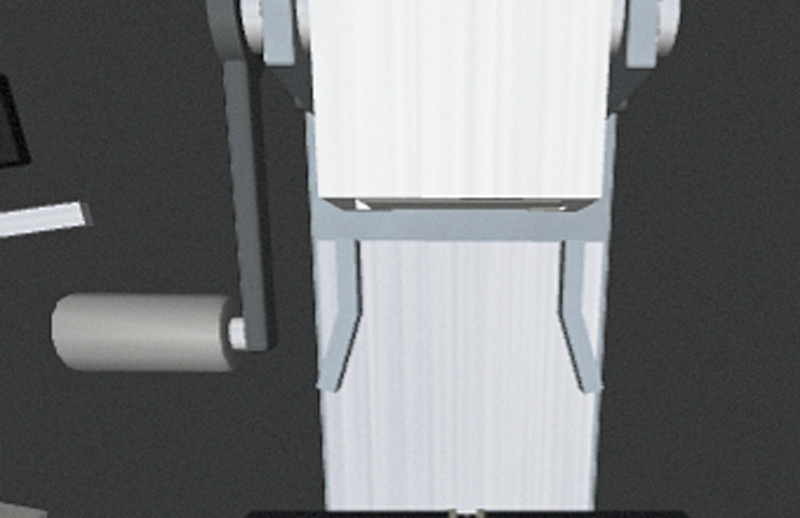

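The holder's rear end shows at (460,205), flush under the roof edge (197), so it is home. The knob is at (143,331), within 2-3 mm of prediction. Next I turn the gripper 90° and go over the knob.

{"api": "move_arm", "payload": {
  "series": [
    [0,0,3,0,0,-8.2],
    [0,0,3,0,0,-8.2],
    [-2,0.9,0,0,0,-8.2],
    [-2,0.9,0,0,0,-8.2],
    [-2,0.9,0,0,0,-8.2],
    [-2,0.9,0,0,0,-8.2],
    [-2,0.9,0,0,0,-8.2],
    [-0.3,0,0,0,0,-8.2]
  ],
  "grip": 0.6
}}

```text
clock: 19.8
position: [0.4909, -0.0814, 0.1458]
ee_rot: [-3.044, -0.773, 0.004]
force: [1.1, -0.2, 0.7]
width: 0.591
```

{"api": "move_arm", "payload": {
  "series": [
    [0,0,0,0,0,-8.2],
    [0,0,0,0,0,-8.2],
    [0,0,0,0,0,-8],
    [0,0,0,0,0,0]
  ]
}}

```text
clock: 20.2
position: [0.4933, -0.0827, 0.1459]
ee_rot: [-3.139, -0.116, 0.001]
force: [-0.2, 0.1, -0.4]
width: 0.6
```

```bash
python3 - <<'E'
from h import *
s=monitor.observe();print(s['clock'],s['position'],s['ee_rot'],s['width'],s['joints'])
T=R.from_rotvec(s['ee_rot']).as_matrix();print(T.round(3))
im,c=cam('wrist')
g=cv2.cvtColor(im,cv2.COLOR_RGB2GRAY)
for t in('knob_mid','cradle'):
    for o in outline_of('wrist',t): print(t,o['p'],o['rect'])
cv2.imwrite('pics/w9.png',im[:,:,::-1])
E
```

```text
20.2 [ 0.49332574 -0.08266895  0.14591288] [-3.13913735e+00 -1.15855273e-01  1.49397429e-03] 0.5998433119976532 [ 0.22293866  0.31663327 -0.20560079  1.94047395  0.08134677  0.89331985
 -1.52084369]
[[ 0.997  0.074 -0.001]
 [ 0.074 -0.997  0.   ]
 [-0.001 -0.    -1.   ]]
knob_mid 0.72 [95.4, 2.1, 184.2, 209.6]
cradle 0.87 [93.7, 0.0, 184.3, 212.4]
```

{"api": "move_arm", "payload": {
  "series": [
    [0.3,-0.4,-3,0,0,0],
    [0,0,-3,0,0,0],
    [0,0,-3,0,0,0],
    [0,0,-1.5,0,0,0],
    [0,0,-1.1,0,0,0],
    [0,0,0,0,0,0]
  ]
}}

```text
clock: 20.95
position: [0.4959, -0.0877, 0.0294]
ee_rot: [-3.139, -0.119, 0.003]
force: [-0.9, 0.0, 0.4]
width: 0.598
```

{"api": "move_arm", "payload": {
  "series": [
    [0,0,0,0,0,0],
    [0,0,0,0,0,0],
    [0,0,0,0,0,0],
    [0,0,0,0,0,0],
    [0,0,0,0,0,0],
    [0,0,0,0,0,0]
  ],
  "grip": 0,
  "force": 20
}}

```text
clock: 21.55
position: [0.4971, -0.0874, 0.0309]
ee_rot: [-3.139, -0.117, -0.001]
force: [-0.8, 3.5, 4.7]
width: 0.254
```

{"api": "move_arm", "payload": {
  "series": [
    [-0.01,0.16,1.66,0,0,0],
    [-0.03,0.48,1.6,0,0,0],
    [-0.05,0.78,1.47,0,0,0],
    [-0.07,1.06,1.29,0,0,0],
    [-0.09,1.29,1.06,0,0,0],
    [-0.1,1.47,0.78,0,0,0],
    [-0.11,1.6,0.48,0,0,0],
    [-0.11,1.66,0.16,0,0,0]
  ]
}}

```text
clock: 22.35
position: [0.4914, -0.0022, 0.1162]
ee_rot: [3.139, 0.116, 0.002]
force: [5.0, 0.4, -11.6]
width: 0.255
```

{"api": "move_arm", "payload": {
  "series": [
    [-0.06,0.83,-0.04,0,0,0],
    [-0.06,0.83,-0.12,0,0,0],
    [-0.06,0.81,-0.2,0,0,0],
    [-0.05,0.79,-0.28,0,0,0],
    [-0.05,0.75,-0.36,0,0,0],
    [-0.05,0.72,-0.43,0,0,0],
    [-0.05,0.67,-0.5,0,0,0],
    [-0.04,0.62,-0.56,0,0,0]
  ]
}}

```text
clock: 23.15
position: [0.4874, 0.0582, 0.0903]
ee_rot: [-3.139, -0.117, -0.002]
force: [4.6, 3.1, 1.9]
width: 0.255
```

{"api": "move_arm", "payload": {
  "series": [
    [-0.04,0.56,-0.62,0,0,0],
    [-0.03,0.5,-0.67,0,0,0],
    [-0.03,0.43,-0.72,0,0,0],
    [-0.02,0.36,-0.75,0,0,0],
    [-0.02,0.28,-0.79,0,0,0],
    [-0.01,0.2,-0.81,0,0,0],
    [-0.01,0.12,-0.83,0,0,0],
    [0,0.04,-0.83,0,0,0]
  ]
}}

```text
clock: 23.95
position: [0.4859, 0.0823, 0.0299]
ee_rot: [3.139, 0.116, 0.002]
force: [-1.0, 0.7, 29.7]
width: 0.255
```

{"api": "move_arm", "payload": {
  "series": [
    [0,0,-0.1,0,0,0],
    [0,0,0,0,0,0],
    [0,0,0,0,0,0]
  ]
}}

```text
clock: 24.25
position: [0.4857, 0.0823, 0.0295]
ee_rot: [3.139, 0.117, 0.001]
force: [3.0, 2.1, 7.4]
width: 0.254
```

{"api": "move_arm", "payload": {
  "series": [
    [0,0,0,0,0,0],
    [0,0,0,0,0,0],
    [0,0,0,0,0,0],
    [0,0,3,0,0,0],
    [0,0,4,0,0,0],
    [0,0,4,0,0,0]
  ],
  "grip": 0.6
}}

```text
clock: 24.85
position: [0.4839, 0.0817, 0.1399]
ee_rot: [3.139, 0.117, -0.005]
force: [0.7, 0.2, -1.0]
width: 0.598
```

{"api": "move_arm", "payload": {
  "series": [
    [1.8,-2.6,0,0,0,0],
    [1.8,-2.6,0,0,0,0],
    [1.8,-2.6,0,0,0,0],
    [1.8,-2.6,0,0,0,0],
    [1.8,-2.6,0,0,0,0],
    [1.7,-2.7,0,0,0,0],
    [0,0,0,0,0,0],
    [0,0,0,0,0,0]
  ],
  "grip": 0
}}

```text
clock: 25.65
position: [0.5915, -0.0755, 0.1385]
ee_rot: [-3.139, -0.114, 0.003]
force: [0.5, 0.8, 0.3]
width: 0.007
```

```bash
python3 - <<'E'
from h import *
s=monitor.observe();print(s['clock'],s['position'],s['width'],s['force'])
im,c=cam('top')
a=im[135:215,190:330]
cv2.imwrite('pics/t10.png',cv2.resize(a[:,:,::-1],(800,457),interpolation=cv2.INTER_CUBIC))
for o in outline_of('top','knob_mid'): print(o['p'],o['rect'])
def fx(P,p=(.587,.0047,np.radians(3.9))):
    P=np.array(P)/1000;a,b=np.cos(p[2]),np.sin(p[2]); return np.c_[p[0]+a*P[:,0]-b*P[:,1],p[1]+b*P[:,0]+a*P[:,1],P[:,2]]
for nm,P in(('q0',[-94,-85,70]),('q180',[-94,85,70]),('ctl',[-94,0,0])):
    u=px(c,fx([P]))[0].round().astype(int);print(nm,u,im[u[1]-2:u[1]+3,u[0]-2:u[0]+3].mean((0,1)).round())
E
```

```text
25.65 [ 0.59151549 -0.07554216  0.13853953] 0.006537852667227609 [0.48445394 0.77351341 0.3106133 ]
0.75 [225.1, 149.2, 46.1, 57.8]
q0 [285 194] [86. 75. 66.]
q180 [228 197] [155. 153. 152.]
ctl [257 197] [66. 66. 67.]
```

The crank is over: the knob's grey shows at the predicted pixel for q=π. Now I lower the shut fingers behind the tabs.

{"api": "move_arm", "payload": {
  "series": [
    [0.1,0,-3,0,0,0],
    [0,0,-3,0,0,0],
    [0,0,-2.5,0,0,0],
    [0,0,-1.7,0,0,0],
    [0,0,0,0,0,0]
  ]
}}

```text
clock: 26.25
position: [0.5908, -0.0734, 0.0352]
ee_rot: [-3.138, -0.12, 0.008]
force: [-0.3, -0.2, 0.3]
width: 0.002
```

{"api": "move_arm", "payload": {
  "series": [
    [-0.07,1,0,0,0,0],
    [-0.07,1,0,0,0,0],
    [-0.07,1,0,0,0,0],
    [0,0,0,0,0,0]
  ]
}}

```text
clock: 26.65
position: [0.5917, -0.042, 0.0385]
ee_rot: [-3.138, -0.121, -0.003]
force: [0.4, 0.4, -0.2]
width: 0.008
```

{"api": "move_arm", "payload": {
  "series": [
    [-0.15,1.2,-0.2,0,0,0],
    [-0.1,1.2,0,0,0,0],
    [-0.1,1.2,0,0,0,0],
    [-0.1,1.2,0,0,0,0],
    [-0.1,1.2,0,0,0,0],
    [-0.1,1.2,0,0,0,0],
    [0,0,0,0,0,0]
  ]
}}

```text
clock: 27.35
position: [0.5841, 0.0307, 0.0353]
ee_rot: [-3.137, -0.122, 0.001]
force: [-0.6, -0.1, 0.3]
width: 0.004
```

{"api": "move_arm", "payload": {
  "series": [
    [0,0.5,0,0,0,0],
    [0,0,0,0,0,0]
  ]
}}

```text
clock: 27.55
position: [0.5845, 0.0328, 0.0353]
ee_rot: [-3.139, -0.117, 0.001]
force: [0.0, 0.4, 0.2]
width: 0.005
```

{"api": "move_arm", "payload": {
  "series": [
    [0,0.4,0,0,0,0],
    [0,0,0,0,0,0]
  ]
}}

```text
clock: 27.75
position: [0.5846, 0.0362, 0.0354]
ee_rot: [3.139, 0.116, -0.0]
force: [0.4, -0.5, -0.7]
width: 0.007
```

{"api": "move_arm", "payload": {
  "series": [
    [0,0.3,0,0,0,0],
    [0,0.2,0,0,0,0],
    [0,0,0,0,0,0]
  ]
}}

```text
clock: 28.05
position: [0.5846, 0.0416, 0.0354]
ee_rot: [-3.139, -0.117, 0.0]
force: [0.4, -0.9, -0.7]
width: 0.002
```

{"api": "move_arm", "payload": {
  "series": [
    [0,0.3,0,0,0,0],
    [0,0,0,0,0,0]
  ]
}}

```text
clock: 28.25
position: [0.5847, 0.0447, 0.0355]
ee_rot: [-3.139, -0.117, -0.0]
force: [-0.3, -0.4, -0.8]
width: 0.007
```

{"api": "move_arm", "payload": {
  "series": [
    [0,0.3,0,0,0,0],
    [0,0,0,0,0,0]
  ]
}}

```text
clock: 28.45
position: [0.5846, 0.0478, 0.0355]
ee_rot: [-3.139, -0.117, -0.0]
force: [-0.7, -1.0, -0.2]
width: 0.007
```

{"api": "move_arm", "payload": {
  "series": [
    [0,0.2,0,0,0,0],
    [0,0,0,0,0,0]
  ]
}}

```text
clock: 28.65
position: [0.5845, 0.0484, 0.0355]
ee_rot: [3.138, 0.116, -0.001]
force: [-1.6, -4.7, -0.1]
width: 0.006
```

{"api": "move_arm", "payload": {
  "series": [
    [0,0.2,0,0,0,0],
    [0,0,0,0,0,0]
  ]
}}

```text
clock: 28.85
position: [0.5845, 0.0484, 0.0355]
ee_rot: [3.137, 0.113, -0.001]
force: [-1.3, -9.6, 2.9]
width: 0.003
```

```bash
python3 - <<'E'
from h import *
s=monitor.observe();print(s['clock'],s['position'],s['force'])
im,c=cam('top')
for o in outline_of('top','holder_2'): print(o['p'],o['rect'],rect(c,o['mask'],.0695))
im,c=cam('scene')
for o in outline_of('scene','holder_2'): print(o['p'],o['rect'])
E
```

```text
28.85 [0.58450829 0.04839482 0.03547186] [-1.3116226  -9.57758273  2.90696943]
0.77 [167.0, 252.5, 25.6, 29.9] [271.4 227.1  93.2  58.5  77.3]
0.61 [126.4, 97.1, 25.0, 33.9] [739.9 365.3  95.7  71.1 -20.8]
0.56 [108.9, 264.5, 31.7, 19.6] [245.1 394.6  91.2  60.6 -84.7]
0.47 [215.6, 173.3, 7.5, 2.8] [550.4 111.4  15.1   6.1 -89.1]
0.91 [376.3, 180.6, 35.7, 20.0]
0.78 [294.6, 183.9, 19.8, 19.8]
0.65 [149.8, 211.4, 36.6, 25.9]
0.59 [237.7, 144.0, 27.0, 17.5]
```

{"api": "move_arm", "payload": {
  "series": [
    [0.05,-1,0,0,0,0],
    [0,0,3,0,0,0],
    [0,0,4,0,0,0],
    [0,0,4,0,0,0],
    [-3,2,4,0,0,0],
    [-3,2,3,0,0,0],
    [-3,2,0,0,0,0],
    [0,0,0,0,0,0]
  ]
}}

```text
clock: 29.85
position: [0.4943, 0.1037, 0.2141]
ee_rot: [-3.137, -0.126, -0.002]
force: [0.7, -0.1, -0.6]
width: 0.001
```

```bash
python3 - <<'E'
from h import *
s=monitor.observe();print(s['clock'],s['position'],s['force'])
im,c=cam('wrist')
for o in outline_of('wrist','holder_2'):
    r=rect(c,o['mask'],.0695); d=r[:2]/1000-[.587,.0047];a=np.radians(3.9)
    print(o['p'],o['rect'],r,'fixture',d[0]*np.cos(a)+d[1]*np.sin(a),-d[0]*np.sin(a)+d[1]*np.cos(a))
cv2.imwrite('pics/w11.png',im[:,:,::-1])
E
```

```text
29.85 [0.49434829 0.10372943 0.21407762] [ 0.68803967 -0.05139892 -0.62134604]
0.66 [213.6, 67.9, 89.3, 61.8] [579.8 111.1  90.2  62.  -85.5] fixture 5.350011916606216e-05 0.10664331736089817
0.61 [49.3, 293.1, 26.6, 2.4] [319.4 346.5  34.8   7.4 -85.4] fixture -0.24373268666702613 0.3592093782880303
0.57 [433.0, 228.4, 47.7, 49.6] [ 390.1 -150.5   53.7   17.1  -85.2] fixture -0.20700000761397716 -0.14144838934329856
0.5 [133.4, 276.0, 13.2, 16.3] [340.8 244.6  20.4  16.8  -1. ] fixture -0.22931300121873296 0.2560898230544458
```

View pics/w11.png

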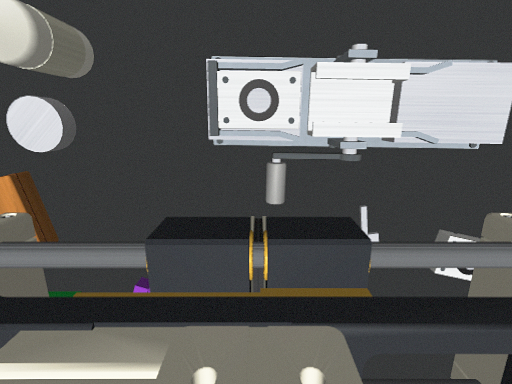

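The holder lies face up at (259,100) against the dark stop (212). The crank is over (knob at 276,183), and the measured centre is fixture (0.0, 106.6) mm. Handing in.

```bash
python3 -c "
from cell import workorder; print(workorder.sign_off())"
```

```text
the job is handed in; nothing more can be done
None
```

The face-down holder is now face up on the tray against the end stop, with the crank left over. The job was handed in at about 30 s of the 72 s allowed; sign-off gives no verdict.

**What I did:** I gripped the holder and laid it on the apron, still face down. I slid it between the guides and pushed it with shut fingers until it met resistance (14 N). The wrist picture then showed its rear end flush with the cradle mouth. I swung the crank over by its knob, lowered the shut fingers behind the tabs and pushed the holder out until it met the stop (10 N).

**Last checks:**
- **Holder position:** the wrist camera puts the holder's centre at fixture (0.0, 106.6) mm; the target is (0, 107).
- **Picture:** it shows the test face up, the holder touching the dark stop and the knob on the tray side. Nothing I could see looked disturbed, but I did not measure the other objects or pick out the magnifier.

**Checks that disagreed:**
- **Fingertip height:** the fingertips turned out about 35 mm further back than stated. Two grasps closed on air above the holder. I found the true height by touching the bench and used that from then on.
- **Cradle roof:** its length in the picture came out longer than the given size, by about 3 mm at each end. The error was even at both ends, so it did not shift the fitted fixture centre.
- **Final top-camera check:** the top camera's network did not find the holder on the tray; the gripper was over the fixture then. The final position therefore rests on the wrist camera alone.

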